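Dump two polish tins through the tip bucket and reset it

TASK

Batch the two closed polish tins into the aluminium tray by way of the yellow tip bucket: set them in the bucket one at a time, without pushing on the bucket while a tin is in it and gently enough that it still stands with the first tin, so that the weight of the second trips it and dumps both into the tray. Then push the emptied bucket back upright so that it stays there by itself, leaving both tins lying in the tray and the other things on the ledge where they are.

Things in the scene. Friction and masses are not known exactly. Their poses are not given: they have to be found in the camera images.
- station: Stand of the tip bucket, fixed to the ledge: two grey uprights (30 mm deep, 10 mm thick, 205 mm high), 130 mm to each side, carry the bucket's pivot. Origin on the ledge straight below the middle of the pivot; the pivot line runs along station y, 190 mm above the ledge. Station -x is the pouring direction, roughly towards the robot (station yaw within 0.25 rad).
- bucket (a joint): Tilt of the tip bucket: 0 upright, 1.55 fully tipped to station -x, its floor hanging vertical (stops at both ends). Damped and over-centre: empty, it falls back upright from below about 0.4, stays tipped from above. One tin set in gently leaves it standing; two side by side tip it within about 4 s. Pushing it back at its bar takes under 5 N.
- bucket_floor (a point): Middle of the yellow bucket's inner floor; axes as the station's when upright, then 70 mm in front (-x) of the pivot, 190 mm above the ledge. Inside 70 mm along x, 220 along y; walls 32 mm high at rear (+x) and sides, flared lip 10 mm high in front. Two tins fit side by side along y, 52 mm to either side of this point, leaving over 30 mm beside each for a finger. Side plates run back to the pivot.
- bar (a point): Middle of the red counterweight bar, 18 mm in diameter, 232 mm long along y, on thin arms at the bucket's two ends. Upright: 70 mm behind (+x) and 50 mm above the pivot; fully tipped: 49 mm in front (-x) and 71 mm above it. Nothing stands in front of the bar's middle, so closed fingers can push it back to station +x, up over the top and down. It turns with the bucket.
- tray: Aluminium tray, fixed on the ledge between the uprights and in front of them, 230 x 240 x 45 mm, walls and floor 3 mm. Origin at the centre of its underside, 80 mm in front (-x) of the station's origin; axes parallel to the station's.
- tin_a: Closed round polish tin, bare aluminium with dark red lid, 50 mm in diameter (lid 51), 26 mm high, about 90 g, lying flat on the ledge. Origin at the centre of its underside, z up.
- tin_b: The other tin, just the same.
- tin_a_center (a point): Centre of tin_a, 13 mm above its underside.
- tin_b_center (a point): Centre of tin_b, 13 mm above its underside.
- jar: Bystander: small amber jar with white lid, 48 mm in diameter, 48 mm high. Origin centre of underside. It, the applicator and the tins stand in four places, two to the left and two to the right of the station, in any order.
- puck: Bystander: round black applicator, 52 mm in diameter, 14 mm thick, with a pale wooden knob up to 47 mm high. Origin centre of underside.
- shoe_brush: Bystander: wide black shoe brush lying beyond the station, 190 x 60 mm, 46 mm high, long along its y.
- welt_brush: Bystander: narrow pale-wood welt brush lying beyond the station, 170 mm long along its x, 20 mm wide, 24 mm high.
- dispenser: Bystander: chrome press-button dispenser bottle with black cap, standing beyond the station, 54 mm in diameter, 144 mm high.

How it is judged:
By the outcome, as a careful person would: the job done as asked, in the order asked, and still so for the second after the job is handed in, with the robot touching nothing.
It also fails if it takes over 72 s, if anything falls off the work surface, if the arm or the gripper's body presses on something with over 40 N, if the wrist force passes 120 N, or if a joint passes its speed limit or range.

ROBOT

A 7-joint arm with a two-finger parallel gripper is mounted at the origin on the work surface. World frame = base frame: x ahead of the robot, y to its left, z up, the work surface at z = 0. Lengths are in m, angles in rad, forces in N, time in s.
With the tool pointing down it reaches from about 0.4 to 0.875 m from the base axis. Payload 6.5 kg.
Tool frame: the origin (TCP) lies on the centre line of the jaws, within the pads' length; the fingertips stand 8 mm ahead of it and the grasp point (between the pads) lies 11 mm behind it; z points along the fingers, y is the direction in which the jaws open and shut (so a half turn about z gives the same grasp; the last joint's range is limited). The gripper opens to 88 mm and grips with 3 to 60 N. Pads are 18 mm wide; open, the fingers measure 123 mm over their backs; the gripper's body (75 mm by 187 mm) begins 45 mm behind the grasp point.
Start: joints at [1.055, 0.536, -0.004, 1.538, 0.003, 1.067, -0.071], TCP at [0.283, -0.585, 0.247] pointing down, gripper open.
Joint ranges: [-2.7, 2.7], [-0.37, 2.16], [-1.27, 1.26], [0.24, 2.4], [-1.31, 4.45], [0.19, 1.91], [-2.76, 2.76]. Speed limits (rad/s): [2.39, 2.39, 3.14, 3.14, 3.14, 3.14, 3.14].

INTERFACE

Orientations are given as a 3x3 rotation matrix whose columns are the frame's x, y, z axes.
In Python, from station import * gives the robot as it stands.
- The arm moves only by the tool carry_out, never from a script. Its argument "plan" is text: rows parted by semicolons, each of 4 numbers parted by spaces: the shift along the tool's x, y, z in cm, then the turn about the tool's z in degrees. A call has 1 to 5 rows; each row shifts and turns the commanded pose from where the row before left it, along the tool's axes as they then stand; what a row does not reach is not made up. A row lasts 1/8 s, in which the tool goes at most 62.5 mm and 10.7 degrees, less where a joint would pass 70% of its speed; a pose out of reach is approached as far as the arm can. A call is refused whole if a number of a shift passes 6.25 or a number of a turn 10.7, either way. A call with a gripper value outside its range is refused whole. "hand" is the opening, from -1 (shut) to 1 (fully open), set as the call begins (left out, the last holds). The fingers move at their own pace and stop on an object; "force" is the grip in N (left out, the last holds). Time passes only in rows, so rows that do not move let the fingers close. It gives the time, the measured TCP pose, the force and the opening at its end, in the units of the state.
- get_obs(): the state, without advancing time (a new reading comes with each control period).
- get_image(name): name is "side" or "top"; returns the picture (420x560x3 uint8, blue, green, red); there is no depth.
- calibration(name): a dict with "fov_y" (degrees; the focal length in pixels is half the picture's height over the tangent of half this angle, whatever the lens; pixels are square), "cx", "cy" (the principal point, pixels), "k1" (the pictures are not rectified: a ray, as slopes to the right and down, at radius r is drawn at 1 + k1 r^2 times it, then the intrinsics apply), "eye" and "attitude" of the camera in the world. Camera axes: x right, y up, looking along -z (the intrinsics and any distortion apply to the point x, -y, -z); pixel columns grow to the right and rows downward; lengths in m; the calibration is good to about 2 mm. A picture is of the moment at which its call begins. calibration takes no time and is no camera call.
- close_job(): hands the job in, once; it reports no verdict.
Trained networks look in the newest picture that a camera, given by its name, has taken for a name from the list of things; names that differ only in an ending like _2 or _b are one class to them, and where a whole thing is asked for, a point or a joint stands for the part that bears it (a point fixed in the world has none). Each returns a list of dicts, best first, with "p" (0 to 1); they miss things now and then, are a little off and sometimes report something else, mostly with a low value. They report only what shows in the picture. A call takes as long as a camera call.
- find_in(thing, camera): "rect" ([left, top, right, bottom] as shares, 0 to 1, of the picture: columns of its width, rows of its height, round what is visible of it).
- mark_of(thing, camera): "point" ([column, row] as shares, 0 to 1, of the picture: columns of its width, rows of its height: a listed point, or the origin of a listed thing).
The state is a dict: "time": time; "joint_positions": joint angles; "qd": joint speeds; "joint_torque": joint torques, N m; "tool_pos": TCP position; "tool_rot": TCP orientation; "wrist_force": force on the tool from outside, world axes, zero at the start; "ft_torque": the same for the moment, N m; "width": finger opening in m.
Only numpy, scipy, OpenCV 4.12 (cv2) and the standard library are available. Lean on these libraries where they do the work, as an engineer would, in place of code of your own. Each camera call takes 0.05 s, during which the arm holds its last target.

## Working session

There is one attempt and no reset: what is moved stays moved. The work goes in short steps, Python scripts to look and compute and a tool call to move; the robot and the scene stay as the last step left them, time stands still between calls to the robot, and variables do not carry over. Pictures are saved under pics/ and viewed, and the job is handed in when it is done.

Besides the shell and the picture viewer there is one more tool, called after ">>>" as name(argument=value, ...) on one line, values as JSON. carry_out: Moves the arm, as the interface text tells. Its arguments: {"type":"object","properties":{"plan":{"type":"string"},"hand":{"type":"number"},"force":{"type":"number"}},"required":["plan"]}

```bash
ls; mkdir -p pics; cat > h.py <<'E'
from station import *
import numpy as np, cv2
def snap(n,f):
    im=get_image(n); cv2.imwrite('pics/'+f,im); return im
def ray(n,px):
    c=calibration(n); f=210/np.tan(np.radians(c['fov_y'])/2)
    K=np.array([[f,0,c['cx']],[0,f,c['cy']],[0,0,1.]])
    u=cv2.undistortPoints(np.array([[px]],float),K,np.array([c['k1'],0,0,0.]))[0,0]
    d=np.array(c['attitude'])@np.array([u[0],-u[1],-1.]); return np.array(c['eye']),d
def onz(n,px,z):
    e,d=ray(n,px); return e+d*(z-e[2])/d[2]
def proj(n,P):
    c=calibration(n); f=210/np.tan(np.radians(c['fov_y'])/2)
    q=np.array(c['attitude']).T@(np.array(P)-np.array(c['eye'])); x=q[0]/-q[2];y=-q[1]/-q[2]
    s=1+c['k1']*(x*x+y*y); return np.array([c['cx']+f*s*x,c['cy']+f*s*y])
E
python3 - <<'E'
from h import *
for n in('top','side'):
    snap(n,n+'0.png'); print(calibration(n))
o=get_obs(); print(o['time'],o['tool_pos'],o['tool_rot'],o['width'])
for n in('top','side'):
  for t in('tin_a','bucket_floor','bar','station','tray','jar','puck','tin_a_center'):
    for r in mark_of(t,n)[:3]:
        print(n,t,round(r['p'],2),np.round(np.array(r['point'])*[560,420],1))
print(get_obs()['time'])
E
```

```text
pics
{'fov_y': 50.0745303337855, 'cx': 279.2666178188288, 'cy': 209.2560367156357, 'k1': 0.01757216786034147, 'eye': array([ 0.42610164, -0.00692337,  1.13356546]), 'attitude': array([[-0.01772407,  0.98284153, -0.18359845],
       [-0.99978498, -0.01939853, -0.00732807],
       [-0.01076387,  0.18342909,  0.98297401]])}
{'fov_y': 42.27896796548049, 'cx': 278.69764144942184, 'cy': 219.4324931122733, 'k1': -0.20261351749179382, 'eye': array([-0.18455649,  0.9072652 ,  0.91251625]), 'attitude': array([[-0.76492835,  0.33809278, -0.54824984],
       [-0.64403715, -0.41472302,  0.64282265],
       [-0.01003813,  0.84480654,  0.53497771]])}
0.1 [ 0.28235822 -0.58487867  0.245914  ] [[ 9.00534180e-01  4.34784575e-01 -7.50469152e-04]
 [ 4.34785216e-01 -9.00533120e-01  1.38424506e-03]
 [-7.39739281e-05 -1.57285288e-03 -9.99998760e-01]] 0.0882290005882348
top tin_a 0.92 [401.8 211.6]
top tin_a 0.57 [155.3 227.4]
top tin_a 0.21 [141.3 282.8]
top bucket_floor 0.84 [285.5 267.6]
top bar 0.83 [278.1 195.8]
top jar 0.59 [413.1 281.9]
top puck 0.59 [143.2 283.7]
top puck 0.15 [411.9 279.9]
top tin_a_center 0.85 [402.2 214.6]
side tin_a 0.73 [190.6 328.3]
side tin_a 0.52 [335.6 217.2]
side bucket_floor 0.88 [316.  219.3]
side bar 0.94 [270.4 186.9]
side tray 0.55 [317.7 285.1]
side jar 0.6 [383.2 234.2]
side puck 0.81 [224.7 363.7]
side puck 0.71 [314.3 221.6]
side tin_a_center 0.51 [334.8 214.7]
0.9
```

View pics/top0.png

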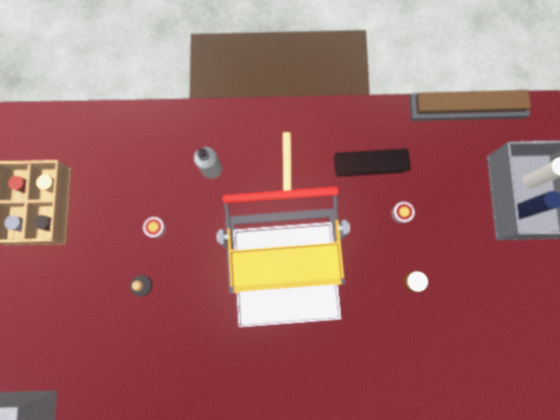

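View pics/side0.png

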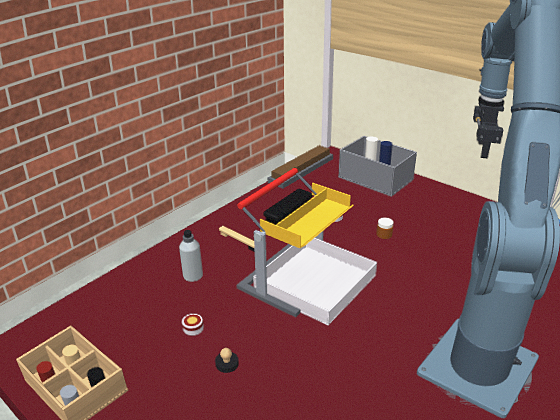

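```bash
python3 - <<'E'
from h import *
for nm,n,p,z in [('tinR','top',(401.8,211.6),.0),('tinL','top',(155.3,227.4),0),('tinRc','top',(402.2,214.6),.013),('jar','top',(413.1,281.9),0),('puck','top',(143.2,283.7),0),
 ('floor','top',(285.5,267.6),.19),('bar','top',(278.1,195.8),.24),
 ('tinL','side',(190.6,328.3),0),('tinR','side',(335.6,217.2),0),('jar','side',(383.2,234.2),0),('floor','side',(316,219.3),.19),('bar','side',(270.4,186.9),.24),('tray','side',(317.7,285.1),0),('puck','side',(224.7,363.7),0)]:
    print(nm,n,np.round(onz(n,p,z),4))
E
```

```text
tinR top [ 0.6256 -0.311   0.    ]
tinL top [0.597  0.3184 0.    ]
tinRc top [ 0.6156 -0.308   0.013 ]
jar top [ 0.4482 -0.3267  0.    ]
puck top [0.4559 0.3438 0.    ]
floor top [ 0.4784 -0.0107  0.19  ]
bar top [0.6209 0.0016 0.24  ]
tinL side [0.5989 0.3215 0.    ]
tinR side [ 0.6196 -0.313   0.    ]
jar side [ 0.4519 -0.325  -0.    ]
floor side [ 0.4844 -0.02    0.19  ]
bar side [ 0.6213 -0.0065  0.24  ]
tray side [ 0.4617 -0.0062  0.    ]
puck side [0.455  0.3498 0.    ]
```

The top view shows tins at (153,227) and (403,212), the puck at (141,286), the jar at (417,281), the bar from (224,199) to (338,190) and the bucket floor around (286,268). Next I'll refine these with segmentation.

```bash
python3 - <<'E'
from h import *
im=cv2.imread('pics/top0.png'); hsv=cv2.cvtColor(im,cv2.COLOR_BGR2HSV)
# bar
b,g,r=[im[...,i].astype(int) for i in range(3)]
m=((r>190)&(g<70)&(b<70)).astype(np.uint8); m[:170]=0;m[215:]=0;m[:,:210]=0;m[:,350:]=0
ys,xs=np.nonzero(m); R=cv2.minAreaRect(np.c_[xs,ys].astype(np.float32)); bp=cv2.boxPoints(R); print(R)
L=bp[bp[:,0]<280].mean(0); Rr=bp[bp[:,0]>280].mean(0)
PL,PR=onz('top',L,.244),onz('top',Rr,.244); print(PL,PR,np.linalg.norm(PL-PR),'yaw',np.arctan2(-(PL-PR)[0],(PL-PR)[1]))
# yellow
m=((r>150)&(g>120)&(b<90)).astype(np.uint8); m[:215]=0;m[310:]=0;m[:,:215]=0;m[:,355:]=0
ys,xs=np.nonzero(m); R=cv2.minAreaRect(np.c_[xs,ys].astype(np.float32)); print('yel',R)
c=[cv2.resize(im[a:a+60,q:q+60],(380,380),interpolation=cv2.INTER_CUBIC) for a,q in((197,123),(182,373))]
cv2.imwrite('pics/c.png',np.hstack(c))
m=((g>80)&(r>100)).astype(np.uint8)
for x0,y0 in((153,227),(403,212)):
    s=((im[y0-18:y0+18,x0-18:x0+18].max(2)>135)).astype(np.uint8)
    ys,xs=np.nonzero(s); print(xs.mean()+x0-18,ys.mean()+y0-18,xs.min()+x0-18,xs.max()+x0-18,ys.min()+y0-18,ys.max()+y0-18,len(xs))
E
```

```text
((282.82659912109375, 194.3031768798828), (8.814678192138672, 110.5245132446289), 85.48600769042969)
[0.61613893 0.10359959 0.244     ] [ 0.62967559 -0.11978265  0.244     ] 0.22379201935260937 yaw 0.060524621086716475
yel ((286.1582946777344, 257.9690246582031), (54.06532287597656, 113.32599639892578), 88.9291763305664)
152.4620743034056 226.49613003095976 135 170 209 244 1292
402.17191283292976 211.24858757062148 385 420 194 229 1239
```

View pics/c.png

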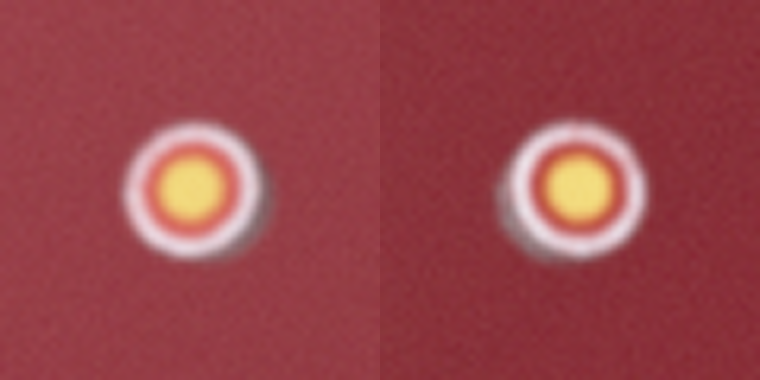

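```bash
python3 - <<'E'
from h import *
print(onz('top',(153.,226.5),.026),onz('top',(403.8,211.4),.026))
yaw=.0605; Rz=np.array([[np.cos(yaw),-np.sin(yaw)],[np.sin(yaw),np.cos(yaw)]]); O=np.array([.553,-.0123])
def S(x,y,z): return np.r_[O+Rz@[x,y],z]
for n in('top','side'):
    im=cv2.resize(cv2.imread(f'pics/{n}0.png')[100:380,100:480],None,fx=2,fy=2)
    def ln(A,B,c): 
        a,b=[((proj(n,p)+.5-100)*2).astype(int) for p in(A,B)]; cv2.line(im,tuple(map(int,a)),tuple(map(int,b)),c,1)
    ln(S(.07,-.116,.24),S(.07,.116,.24),(0,255,0))
    q=[S(-.105,-.11,.19),S(-.105,.11,.19),S(-.035,.11,.19),S(-.035,-.11,.19)]
    for i in range(4): ln(q[i],q[(i+1)%4],(255,0,0))
    q=[S(-.195,-.12,.045),S(-.195,.12,.045),S(.035,.12,.045),S(.035,-.12,.045)]
    for i in range(4): ln(q[i],q[(i+1)%4],(0,0,255))
    for s in(-1,1):
        ln(S(0,.13*s,0.0),S(0,.13*s,.205),(0,255,255))
    cv2.imwrite(f'pics/{n}_w.png',im)
E
```

```text
[0.59546589 0.31678913 0.026     ] [ 0.62140761 -0.30899961  0.026     ]
```

View pics/top_w.png

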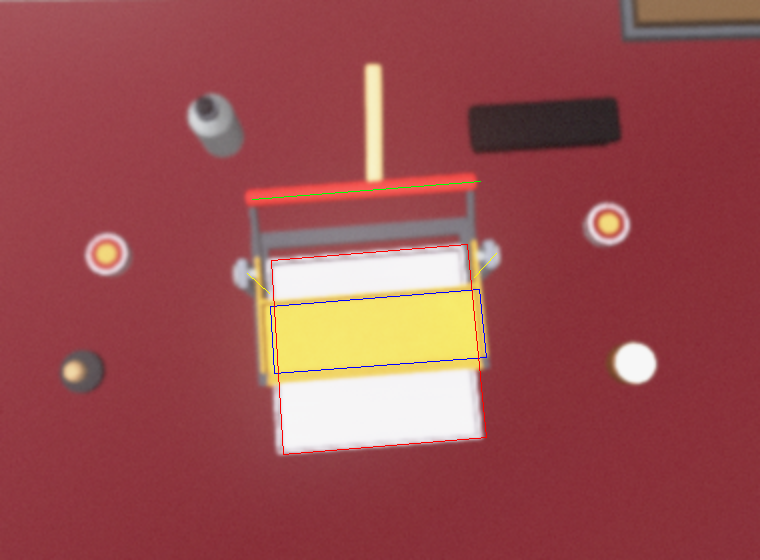

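View pics/side_w.png

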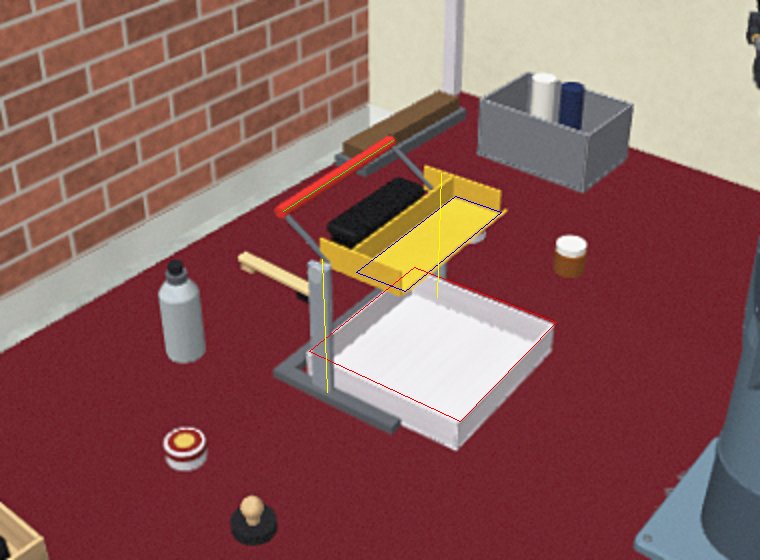

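```bash
cat >> h.py <<'E'
def d(*ts):
    o=get_obs(); R=np.array(o['tool_rot']); p=np.array(o['tool_pos'])
    print('t',round(o['time'],2),'p',p.round(4),'w',round(o['width'],4),'F',np.round(o['wrist_force'],1),'yaw',np.degrees(np.arctan2(R[1,0],R[0,0])).round(2),'tilt',R[:2,2].round(4))
    for t in ts:
        v=R.T@(np.array(t)-p)*100; print(t,'tool cm',v.round(2)); p=np.array(t)
yaw=.0605; ca,sa=np.cos(yaw),np.sin(yaw); O=np.array([.552,-.0085])
def S(x,y,z): return np.r_[O+[ca*x-sa*y,sa*x+ca*y],z]
E
python3 - <<'E'
from h import *
print(S(-.07,-.052,.2),S(-.07,.052,.2))
E
```

```text
[ 0.48527215 -0.06463728  0.2       ] [0.47898399 0.03917245 0.2       ]
```

>>> carry_out(plan="0 0 0 7.4; 0 0 0 7.4; 0 0 0 7.5; 0 0 0 0", hand=1)

```text
time: 1.4
tool_pos: [0.2827, -0.5853, 0.2467]
tool_rot: [[0.998, 0.062, -0.0], [0.062, -0.998, -0.0], [-0.0, 0.0, -1.0]]
wrist_force: [-0.4, -0.2, 0.1]
width: 0.0882
```

```bash
python3 -c "
from h import *
d((.621,-.309,.12),(.621,-.309,.0125))"
```

```text
t 1.4 p [ 0.2827 -0.5853  0.2467] w 0.0882 F [-0.4 -0.2  0.1] yaw 3.55 tilt [-0.0003 -0.0001]
(0.621, -0.309, 0.12) tool cm [ 35.48 -25.48  12.66]
(0.621, -0.309, 0.0125) tool cm [ 0.   -0.   10.75]
```

>>> carry_out(plan="3.9 -2.8 1.4 0; 3.9 -2.8 1.4 0; 3.9 -2.8 1.4 0; 3.9 -2.8 1.4 0; 3.9 -2.8 1.4 0")

```text
time: 2.02
tool_pos: [0.4699, -0.4328, 0.1764]
tool_rot: [[0.998, 0.064, 0.0], [0.064, -0.998, -0.0], [0.0, 0.0, -1.0]]
wrist_force: [0.7, -0.7, -0.7]
width: 0.0878
```

>>> carry_out(plan="4 -2.8 1.4 0; 4 -2.8 1.4 0; 4 -2.8 1.4 0; 3.9 -2.8 1.4 0; 0 0 0 0")

```text
time: 2.65
tool_pos: [0.6238, -0.3064, 0.1191]
tool_rot: [[0.997, 0.071, 0.0], [0.071, -0.997, 0.004], [0.001, -0.004, -1.0]]
wrist_force: [0.6, -0.4, 0.6]
width: 0.088
```

```bash
python3 -c "
from h import *
d((.621,-.309,.12),(.621,-.309,.0125))
im=snap('top','t1.png');cv2.imwrite('pics/t1c.png',cv2.resize(im[140:300,330:490],None,fx=3.5,fy=3.5))
im=snap('side','s1.png');cv2.imwrite('pics/s1c.png',cv2.resize(im[140:300,230:470],None,fx=3,fy=3))"
```

```text
t 2.65 p [ 0.6238 -0.3064  0.1191] w 0.088 F [ 0.6 -0.4  0.6] yaw 4.05 tilt [0.0003 0.0042]
(0.621, -0.309, 0.12) tool cm [-0.29  0.24 -0.09]
(0.621, -0.309, 0.0125) tool cm [-1.000e-02  4.000e-02  1.075e+01]
```

View pics/s1c.png

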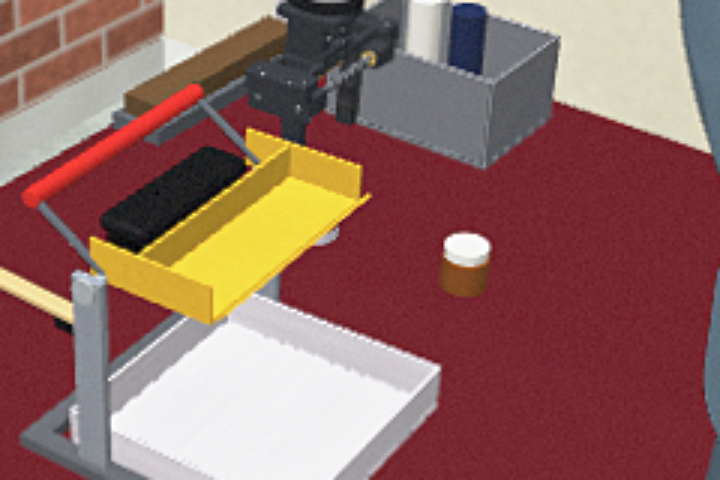

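The side view shows the gripper over the right tin, which the bucket hides at about (325,238) in the crop; nothing stands in the way. I'll descend.

>>> carry_out(plan="-0.3 0.25 2 0; 0 0 3 0; 0 0 3 0; 0 0 1.7 0; 0 0 0 0")

```text
time: 3.38
tool_pos: [0.6161, -0.3155, 0.0221]
tool_rot: [[0.998, 0.06, -0.003], [0.06, -0.998, 0.001], [-0.003, -0.001, -1.0]]
wrist_force: [1.1, 0.3, 0.6]
width: 0.088
```

```bash
python3 -c "
from h import *
d((.621,-.309,.0125))"
```

```text
t 3.38 p [ 0.6161 -0.3155  0.0221] w 0.088 F [1.1 0.3 0.6] yaw 3.42 tilt [-0.0028  0.0008]
(0.621, -0.309, 0.0125) tool cm [ 0.53 -0.62  0.96]
```

>>> carry_out(plan="0 0 0 0")

```text
time: 3.5
tool_pos: [0.6183, -0.3159, 0.0248]
tool_rot: [[0.998, 0.06, 0.001], [0.06, -0.998, -0.001], [0.001, 0.001, -1.0]]
wrist_force: [-0.2, -0.3, 1.0]
width: 0.0885
```

```bash
python3 -c "
from h import *
d((.621,-.309,.0125))"
```

```text
t 3.5 p [ 0.6183 -0.3159  0.0248] w 0.0885 F [-0.2 -0.3  1. ] yaw 3.45 tilt [ 0.0014 -0.0009]
(0.621, -0.309, 0.0125) tool cm [ 0.31 -0.67  1.22]
```

>>> carry_out(plan="0.3 -0.65 0.6 0; 0 0 0.6 0; 0 0 0 0; 0 0 0 0")

```text
time: 4.0
tool_pos: [0.6204, -0.3086, 0.0117]
tool_rot: [[0.998, 0.061, -0.0], [0.061, -0.998, -0.0], [-0.0, 0.0, -1.0]]
wrist_force: [-0.6, -0.3, -0.7]
width: 0.0884
```

```bash
python3 -c "
from h import *
d((.621,-.309,.0125))"
```

```text
t 4.0 p [ 0.6204 -0.3086  0.0117] w 0.0884 F [-0.6 -0.3 -0.7] yaw 3.47 tilt [-0.0001 -0.0003]
(0.621, -0.309, 0.0125) tool cm [ 0.06  0.05 -0.08]
```

>>> carry_out(plan="0 0 0 0; 0 0 0 0; 0 0 0 0; 0 0 0 0; 0 0 0 0", hand=-1, force=15)

```text
time: 4.62
tool_pos: [0.6205, -0.3084, 0.0118]
tool_rot: [[0.998, 0.061, 0.0], [0.061, -0.998, -0.0], [0.0, 0.0, -1.0]]
wrist_force: [0.7, -0.7, 0.4]
width: 0.0493
```

```bash
python3 -c "
from h import *
d(S(-.07,-.052,.32))"
```

```text
t 4.62 p [ 0.6205 -0.3084  0.0118] w 0.0493 F [ 0.7 -0.7  0.4] yaw 3.47 tilt [ 0.0001 -0.0001]
[ 0.48527215 -0.06463728  0.32      ] tool cm [-12.02 -25.15 -30.83]
```

>>> carry_out(plan="0 0 -3 0; 0 0 -5 0; 0 0 -5 0; 0 0 -5 0; -1 0 -5 0")

```text
time: 5.25
tool_pos: [0.6106, -0.3084, 0.2432]
tool_rot: [[0.998, 0.061, 0.0], [0.061, -0.998, 0.0], [0.0, -0.0, -1.0]]
wrist_force: [0.7, -0.5, -1.6]
width: 0.0493
```

>>> carry_out(plan="-2 -2 -4 0; -2.5 -4 -2.5 0; -2.5 -5 -1 0; -2 -5 0 0; -1 -4 0 0")

```text
time: 5.88
tool_pos: [0.4971, -0.1135, 0.3169]
tool_rot: [[0.998, 0.061, 0.0], [0.061, -0.998, 0.0], [0.0, -0.0, -1.0]]
wrist_force: [1.5, 0.5, -0.8]
width: 0.0497
```

```bash
python3 -c "
from h import *
d(S(-.07,-.052,.28))
snap('side','s2.png')
d(S(-.07,-.052,.28))"
```

```text
t 5.88 p [ 0.4971 -0.1135  0.3169] w 0.0497 F [ 1.5  0.5 -0.8] yaw 3.51 tilt [0.     0.0002]
[ 0.48527215 -0.06463728  0.28      ] tool cm [-0.88 -4.95  3.69]
t 5.92 p [ 0.4964 -0.1079  0.3168] w 0.0494 F [-1.1  5.6 -2.9] yaw 3.85 tilt [-0.0014  0.0033]
[ 0.48527215 -0.06463728  0.28      ] tool cm [-0.81 -4.38  3.69]
```

View pics/s2.png

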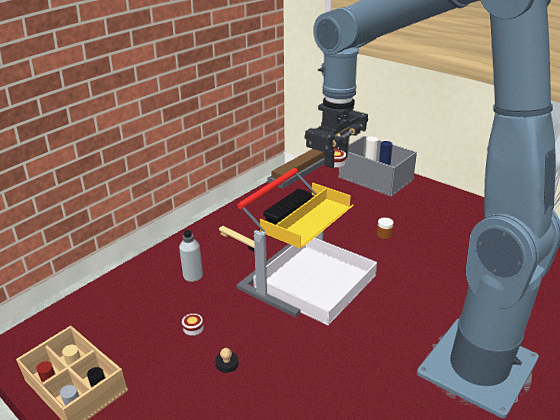

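The tin is in the jaws at (338,158), right of and above the bucket.

>>> carry_out(plan="-0.4 -2.2 0.5 0; -0.4 -2.2 1 0; 0 0 1 0; 0 0 0 0; 0 0 0 0")

```text
time: 6.55
tool_pos: [0.4881, -0.0731, 0.2918]
tool_rot: [[0.998, 0.059, 0.0], [0.059, -0.998, -0.0], [0.0, 0.0, -1.0]]
wrist_force: [0.0, -0.5, -0.8]
width: 0.0494
```

```bash
python3 -c "
from h import *
d(S(-.07,-.052,.215))
im=snap('side','s3.png');cv2.imwrite('pics/s3c.png',cv2.resize(im[120:300,230:410],None,fx=3.3,fy=3.3))
im=snap('top','t3.png');cv2.imwrite('pics/t3c.png',cv2.resize(im[160:340,190:370],None,fx=3.3,fy=3.3))
"
```

```text
t 6.55 p [ 0.4881 -0.0731  0.2918] w 0.0494 F [ 0.  -0.5 -0.8] yaw 3.38 tilt [ 0.0002 -0.0004]
[ 0.48527215 -0.06463728  0.215     ] tool cm [-0.24 -0.87  7.68]
```

View pics/s3c.png

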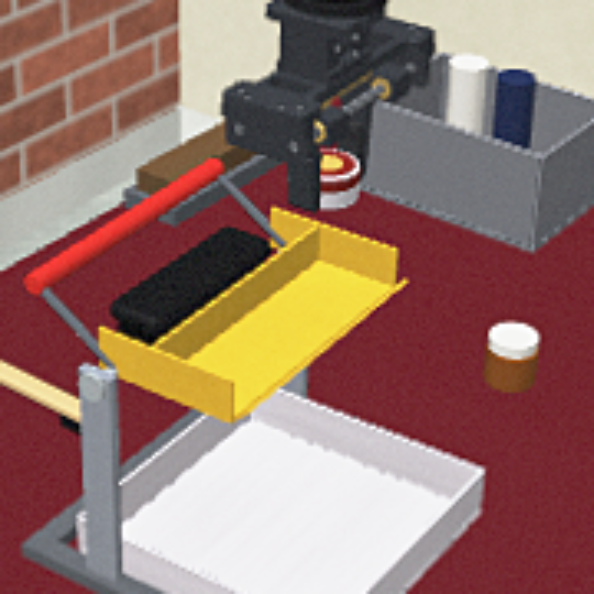

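View pics/t3c.png

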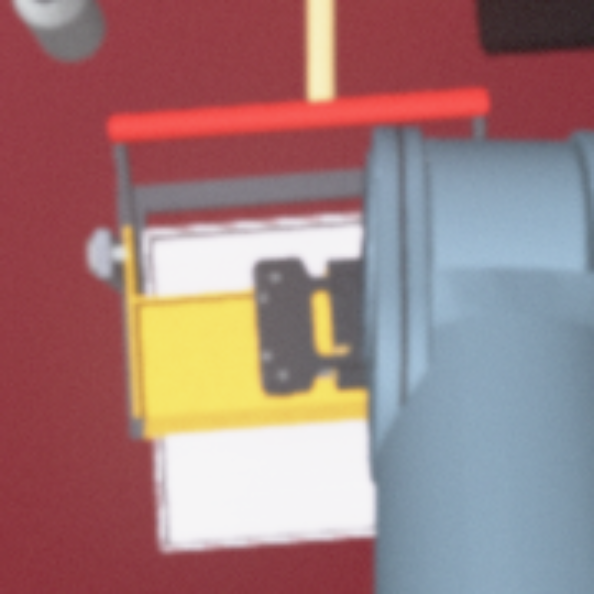

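Both views show the tin above the right half of the bucket, clear of the walls. I'll lower it in stages.

>>> carry_out(plan="-0.25 -0.85 2 0; 0 0 2.5 0; 0 0 2 0; 0 0 0 0; 0 0 0 0")

```text
time: 7.28
tool_pos: [0.4855, -0.0639, 0.2276]
tool_rot: [[0.998, 0.06, 0.001], [0.06, -0.998, -0.0], [0.001, 0.0, -1.0]]
wrist_force: [-0.0, 1.0, -0.6]
width: 0.0495
```

```bash
python3 -c "
from h import *
d(S(-.07,-.052,.204))
im=snap('side','s4.png');cv2.imwrite('pics/s4c.png',cv2.resize(im[120:300,230:410],None,fx=3.3,fy=3.3))
"
```

```text
t 7.28 p [ 0.4855 -0.0639  0.2276] w 0.0495 F [-0.   1.  -0.6] yaw 3.45 tilt [ 0.0013 -0.0002]
[ 0.48527215 -0.06463728  0.204     ] tool cm [-0.03  0.07  2.36]
```

View pics/s4c.png

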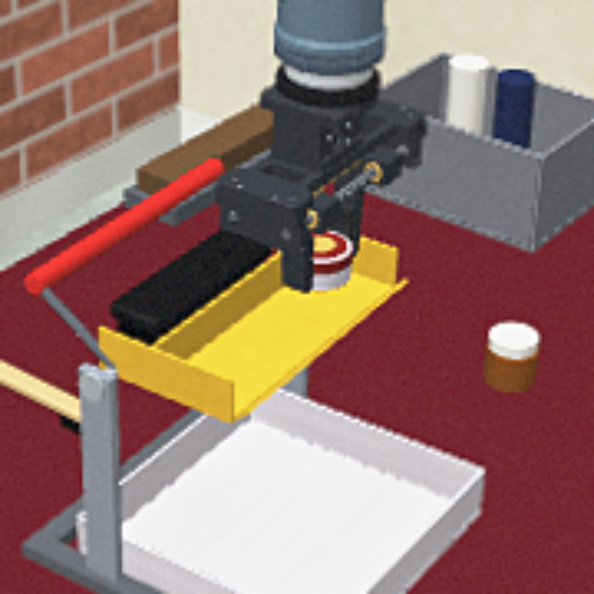

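>>> carry_out(plan="0 0.05 0.7 0; 0 0 0.7 0; 0 0 0.6 0; 0 0 0.2 0; 0 0 0 0")

```text
time: 7.95
tool_pos: [0.4848, -0.0641, 0.2045]
tool_rot: [[0.998, 0.061, -0.0], [0.061, -0.998, 0.0], [-0.0, -0.0, -1.0]]
wrist_force: [0.2, -0.2, -0.9]
width: 0.0492
```

>>> carry_out(plan="0 0 0 0")

```text
time: 8.07
tool_pos: [0.485, -0.0641, 0.2048]
tool_rot: [[0.998, 0.061, 0.0], [0.061, -0.998, -0.0], [0.0, 0.0, -1.0]]
wrist_force: [0.5, -0.0, -1.1]
width: 0.0495
```

```bash
python3 -c "
from h import *
d(S(-.07,-.052,.204))
im=snap('side','s5.png');cv2.imwrite('pics/s5c.png',cv2.resize(im[120:300,230:410],None,fx=3.3,fy=3.3))
"
```

```text
t 8.07 p [ 0.485  -0.0641  0.2048] w 0.0495 F [ 0.5 -0.  -1.1] yaw 3.47 tilt [ 0.0003 -0.    ]
[ 0.48527215 -0.06463728  0.204     ] tool cm [0.02 0.05 0.08]
```

View pics/s5c.png

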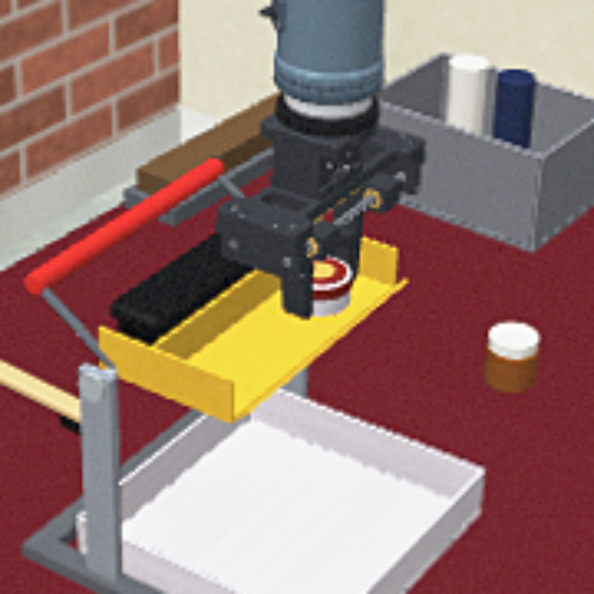

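Weight still hangs in the jaws (−1 N), so I'll lower by another millimetre at a time.

>>> carry_out(plan="0 0 0.1 0; 0 0 0 0; 0 0 0 0")

```text
time: 8.5
tool_pos: [0.4849, -0.0641, 0.2037]
tool_rot: [[0.998, 0.061, 0.0], [0.061, -0.998, 0.0], [0.0, -0.0, -1.0]]
wrist_force: [-0.8, -0.3, -0.7]
width: 0.0498
```

>>> carry_out(plan="0 0 0.08 0; 0 0 0 0; 0 0 0 0")

```text
time: 8.88
tool_pos: [0.4849, -0.0641, 0.2029]
tool_rot: [[0.998, 0.061, -0.0], [0.061, -0.998, -0.0], [-0.0, 0.0, -1.0]]
wrist_force: [0.7, 0.6, -0.9]
width: 0.0497
```

>>> carry_out(plan="0 0 0 0; 0 0 0 0; 0 0 0 0", hand=0.35)

```text
time: 9.25
tool_pos: [0.485, -0.0641, 0.203]
tool_rot: [[0.998, 0.061, 0.0], [0.061, -0.998, -0.0], [0.0, 0.0, -1.0]]
wrist_force: [-0.1, -0.4, 0.1]
width: 0.0593
```

```bash
python3 -c "
from h import *
d()
im=snap('side','s6.png');cv2.imwrite('pics/s6c.png',cv2.resize(im[120:300,230:410],None,fx=3.3,fy=3.3))
"
```

```text
t 9.25 p [ 0.485  -0.0641  0.203 ] w 0.0593 F [-0.1 -0.4  0.1] yaw 3.47 tilt [ 0.0002 -0.    ]
```

View pics/s6c.png

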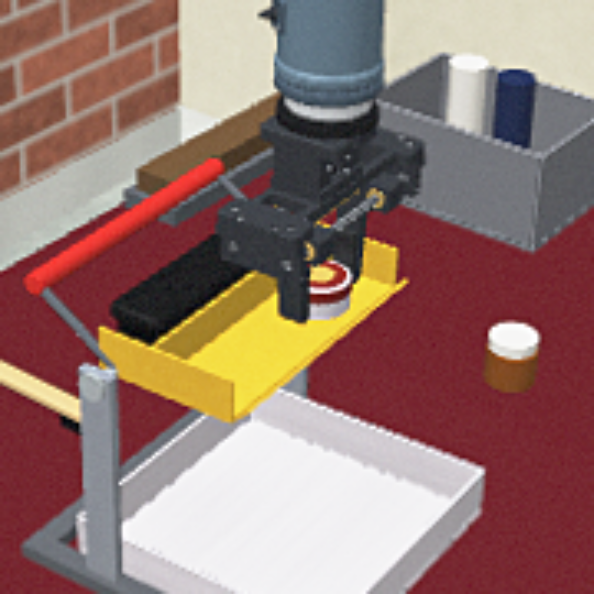

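The tin is released on the floor and the bucket stands. I'll lift straight up.

>>> carry_out(plan="0 0 -1 0; 0 0 -2 0; 0 0 -4 0; 0 0 -5 0; 0 0 0 0")

```text
time: 9.93
tool_pos: [0.4872, -0.0643, 0.3273]
tool_rot: [[0.998, 0.06, 0.008], [0.06, -0.998, -0.001], [0.008, 0.001, -1.0]]
wrist_force: [-0.2, -0.0, -0.6]
width: 0.0595
```

```bash
python3 -c "
from h import *
d((.5955,.317,.32),(.5955,.317,.12))
im=snap('side','s7.png');cv2.imwrite('pics/s7c.png',cv2.resize(im[120:300,230:410],None,fx=3.3,fy=3.3))
"
```

```text
t 9.93 p [ 0.4872 -0.0643  0.3273] w 0.0595 F [-0.2 -0.  -0.6] yaw 3.46 tilt [ 0.0083 -0.0005]
(0.5955, 0.317, 0.32) tool cm [ 13.1  -37.41   0.8 ]
(0.5955, 0.317, 0.12) tool cm [-0.17 -0.02 20.  ]
```

View pics/s7c.png

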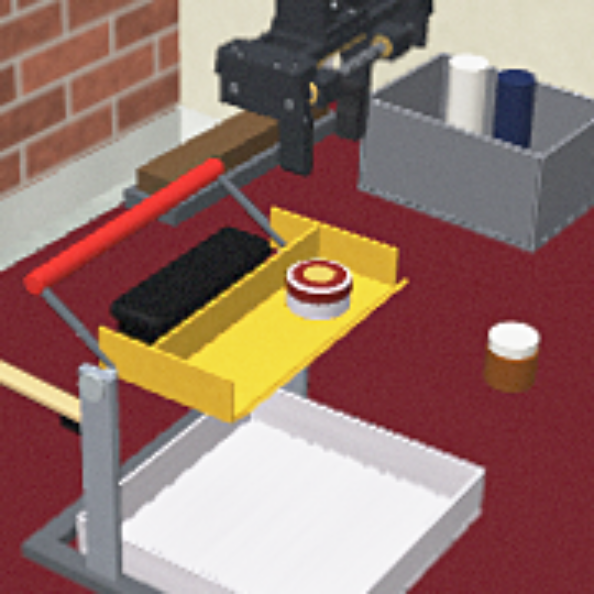

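The first tin sits in the right half (crop 320,290) and the bucket is upright. On to the second tin.

>>> carry_out(plan="0 -3 0 0; 0 -5 0 0; 1 -5 0 0; 2 -5 0 0; 2 -5 0 0", hand=1)

```text
time: 10.6
tool_pos: [0.5205, 0.1697, 0.3217]
tool_rot: [[0.998, 0.06, -0.002], [0.06, -0.998, -0.001], [-0.002, 0.001, -1.0]]
wrist_force: [0.8, -1.6, -0.9]
width: 0.0881
```

>>> carry_out(plan="2.5 -5 2 0; 2.5 -5 3.5 0; 2 -3 4.5 0; 1 -1.4 5 0; 0 0 3 0")

```text
time: 11.22
tool_pos: [0.5887, 0.315, 0.14]
tool_rot: [[0.998, 0.063, -0.005], [0.063, -0.998, -0.002], [-0.005, 0.002, -1.0]]
wrist_force: [0.1, 0.7, 0.2]
width: 0.0885
```

>>> carry_out(plan="0 0 0 0; 0 0 0 0")

```text
time: 11.48
tool_pos: [0.5912, 0.3144, 0.1456]
tool_rot: [[0.998, 0.06, 0.001], [0.06, -0.998, 0.0], [0.001, -0.0, -1.0]]
wrist_force: [-0.3, 0.2, -0.3]
width: 0.0879
```

```bash
python3 -c "
from h import *
d((.5955,.317,.03),(.5955,.317,.012))
snap('side','s8.png')
"
```

```text
t 11.47 p [0.5912 0.3144 0.1456] w 0.0879 F [-0.3  0.2 -0.3] yaw 3.46 tilt [0.0008 0.0004]
(0.5955, 0.317, 0.03) tool cm [ 0.43 -0.23 11.56]
(0.5955, 0.317, 0.012) tool cm [-0.   0.   1.8]
```

View pics/s8.png

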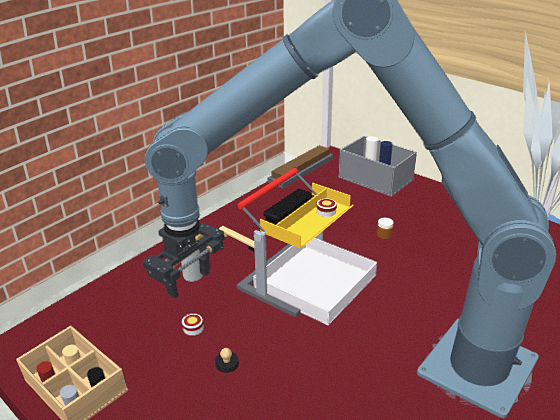

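The gripper is above the left tin at (192,324), and the bucket still stands with its tin at (326,206).

>>> carry_out(plan="0.45 -0.25 3 0; 0 0 3.5 0; 0 0 3 0; 0 0 2 0; 0 0 0 0")

```text
time: 12.15
tool_pos: [0.5949, 0.3168, 0.0294]
tool_rot: [[0.998, 0.06, -0.001], [0.06, -0.998, -0.001], [-0.001, 0.001, -1.0]]
wrist_force: [-0.2, 0.1, 0.5]
width: 0.0881
```

>>> carry_out(plan="0 0 0 0; 0 0 0 0")

```text
time: 12.4
tool_pos: [0.5961, 0.3177, 0.0312]
tool_rot: [[0.998, 0.06, 0.002], [0.06, -0.998, 0.001], [0.002, -0.001, -1.0]]
wrist_force: [-0.0, 0.8, 0.2]
width: 0.0881
```

```bash
python3 -c "
from h import *
d((.5955,.317,.012))
im=snap('side','s9.png');cv2.imwrite('pics/s9c.png',cv2.resize(im[260:400,120:300],None,fx=3.3,fy=3.3))
"
```

```text
t 12.4 p [0.5961 0.3177 0.0312] w 0.0881 F [-0.   0.8  0.2] yaw 3.46 tilt [0.002  0.0012]
(0.5955, 0.317, 0.012) tool cm [-0.07  0.06  1.92]
```

View pics/s9c.png

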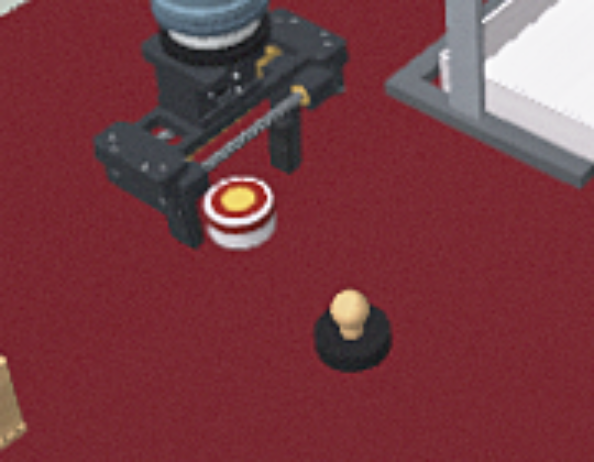

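The fingers straddle the tin at crop (240,210), so I'll go down and grip.

>>> carry_out(plan="0 0 0.9 0; 0 0 1 0; 0 0 0 0; 0 0 0 0")

```text
time: 12.95
tool_pos: [0.5951, 0.3171, 0.0105]
tool_rot: [[0.998, 0.061, -0.0], [0.061, -0.998, -0.0], [-0.0, 0.0, -1.0]]
wrist_force: [-0.3, 1.3, -0.1]
width: 0.0881
```

>>> carry_out(plan="0 0 0 0; 0 0 0 0; 0 0 0 0; 0 0 0 0; 0 0 0 0", hand=-1)

```text
time: 13.58
tool_pos: [0.5952, 0.3171, 0.0108]
tool_rot: [[0.998, 0.061, 0.0], [0.061, -0.998, 0.0], [0.0, -0.0, -1.0]]
wrist_force: [-0.9, 0.2, 0.7]
width: 0.0493
```

>>> carry_out(plan="0 0 -3 0; 0 0 -5 0; 0 0 -5 0; 0 0 -5 0; -1 0 -5 0")

```text
time: 14.2
tool_pos: [0.5854, 0.3161, 0.2422]
tool_rot: [[0.998, 0.06, 0.0], [0.06, -0.998, -0.0], [0.0, 0.0, -1.0]]
wrist_force: [0.2, -0.5, -0.7]
width: 0.0496
```

>>> carry_out(plan="-2 2 -4 0; -3 4 -2 0; -3 5 0 0; -3 5 0 0; -1 4 0 0")

```text
time: 14.82
tool_pos: [0.4758, 0.1075, 0.3008]
tool_rot: [[0.998, 0.06, -0.0], [0.06, -0.998, -0.001], [-0.0, 0.001, -1.0]]
wrist_force: [0.3, 0.2, -1.1]
width: 0.0492
```

>>> carry_out(plan="0 4 0 0; 0 2 0 0; 0 0 0 0; 0 0 0 0")

```text
time: 15.32
tool_pos: [0.4811, 0.051, 0.3007]
tool_rot: [[0.998, 0.062, -0.0], [0.062, -0.998, 0.001], [-0.0, -0.001, -1.0]]
wrist_force: [0.4, 0.4, -0.1]
width: 0.0495
```

```bash
python3 -c "
from h import *
d(S(-.07,.052,.24),S(-.07,.052,.202))
im=snap('side','s10.png')
"
```

```text
t 15.32 p [0.4811 0.051  0.3007] w 0.0495 F [ 0.4  0.4 -0.1] yaw 3.55 tilt [-0.0001  0.0006]
[0.47898399 0.03917245 0.24      ] tool cm [-0.28  1.17  6.07]
[0.47898399 0.03917245 0.202     ] tool cm [0.  0.  3.8]
```

View pics/s10.png

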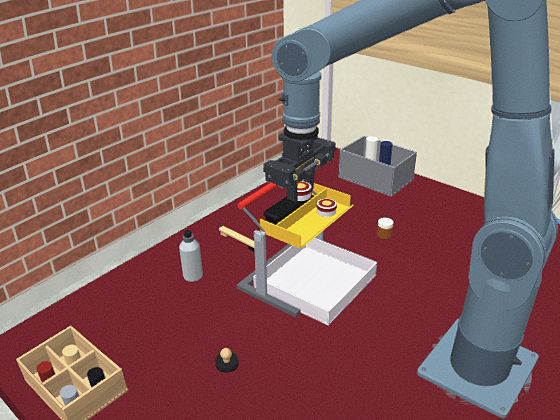

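Second tin is in the jaws above the left half at (302,190). I'll lower it to 40 mm above the floor level first.

>>> carry_out(plan="-0.25 1.15 1.5 0; 0 0 2.5 0; 0 0 2 0; 0 0 0 0; 0 0 0 0")

```text
time: 16.0
tool_pos: [0.4796, 0.0381, 0.241]
tool_rot: [[0.998, 0.061, 0.0], [0.061, -0.998, -0.0], [0.0, 0.0, -1.0]]
wrist_force: [0.3, -0.5, -0.1]
width: 0.0496
```

```bash
python3 -c "
from h import *
d(S(-.07,.052,.203))
im=snap('side','s11.png');cv2.imwrite('pics/s11c.png',cv2.resize(im[120:300,230:410],None,fx=3.3,fy=3.3))
"
```

```text
t 16.0 p [0.4796 0.0381 0.241 ] w 0.0496 F [ 0.3 -0.5 -0.1] yaw 3.48 tilt [ 0.0002 -0.    ]
[0.47898399 0.03917245 0.203     ] tool cm [-0.05 -0.11  3.8 ]
```

View pics/s11c.png

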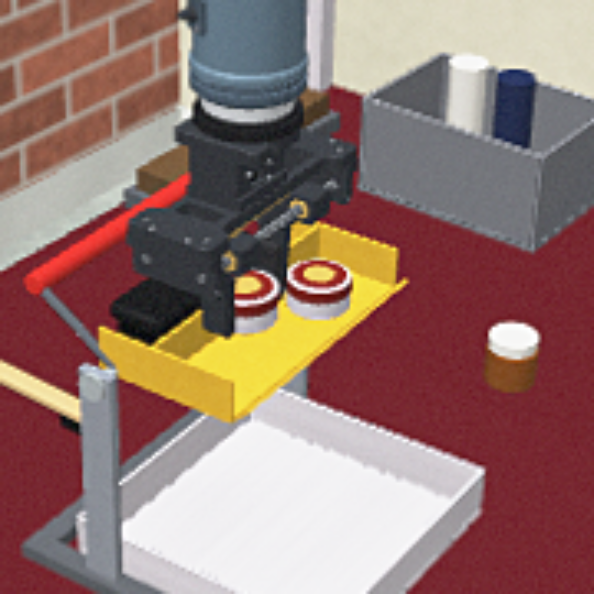

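>>> carry_out(plan="0 -0.1 1 0; 0 0 1.2 0; 0 0 1 0; 0 0 0.4 0; 0 0 0 0")

```text
time: 16.68
tool_pos: [0.4792, 0.0391, 0.2044]
tool_rot: [[0.998, 0.061, -0.001], [0.061, -0.998, -0.0], [-0.001, 0.0, -1.0]]
wrist_force: [-1.1, -0.5, -1.3]
width: 0.0496
```

>>> carry_out(plan="0 0 0.1 0; 0 0 0 0; 0 0 0 0")

```text
time: 17.05
tool_pos: [0.4795, 0.0391, 0.2039]
tool_rot: [[0.998, 0.061, 0.0], [0.061, -0.998, -0.0], [0.0, 0.0, -1.0]]
wrist_force: [0.2, 0.0, -0.9]
width: 0.0494
```

```bash
python3 -c "
from h import *
d(S(-.07,.052,.2025))
im=snap('side','s12.png');cv2.imwrite('pics/s12c.png',cv2.resize(im[120:300,230:410],None,fx=3.3,fy=3.3))
"
```

```text
t 17.05 p [0.4795 0.0391 0.2039] w 0.0494 F [ 0.2  0.  -0.9] yaw 3.47 tilt [ 0.0004 -0.    ]
[0.47898399 0.03917245 0.2025    ] tool cm [-0.05 -0.01  0.14]
```

View pics/s12c.png

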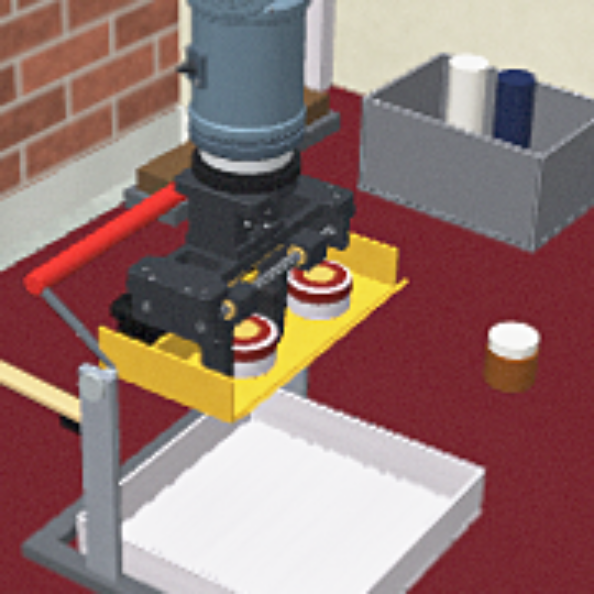

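>>> carry_out(plan="0 0 0.12 0; 0 0 0 0; 0 0 0 0")

```text
time: 17.48
tool_pos: [0.4793, 0.0391, 0.2025]
tool_rot: [[0.998, 0.061, -0.0], [0.061, -0.998, -0.0], [-0.0, 0.0, -1.0]]
wrist_force: [-0.0, -0.3, -1.2]
width: 0.05
```

>>> carry_out(plan="0 0 0 0; 0 0 0 0; 0 0 -1 0; 0 0 -2.5 0; 0 0 -5 0", hand=0.35)

```text
time: 18.1
tool_pos: [0.4782, 0.039, 0.2878]
tool_rot: [[0.998, 0.061, -0.003], [0.061, -0.998, -0.0], [-0.003, 0.0, -1.0]]
wrist_force: [0.6, -0.3, -0.1]
width: 0.0597
```

>>> carry_out(plan="0 0 -4 0; 0 0 0 0")

```text
time: 18.35
tool_pos: [0.4812, 0.0394, 0.3313]
tool_rot: [[0.998, 0.061, 0.007], [0.06, -0.998, 0.001], [0.007, -0.0, -1.0]]
wrist_force: [-0.7, 0.3, -0.7]
width: 0.0591
```

```bash
python3 -c "
from h import *
d()
im=snap('side','s13.png');cv2.imwrite('pics/s13c.png',cv2.resize(im[120:300,230:410],None,fx=3.3,fy=3.3))
"
```

```text
t 18.35 p [0.4812 0.0394 0.3313] w 0.0591 F [-0.7  0.3 -0.7] yaw 3.47 tilt [0.0071 0.0009]
```

View pics/s13c.png

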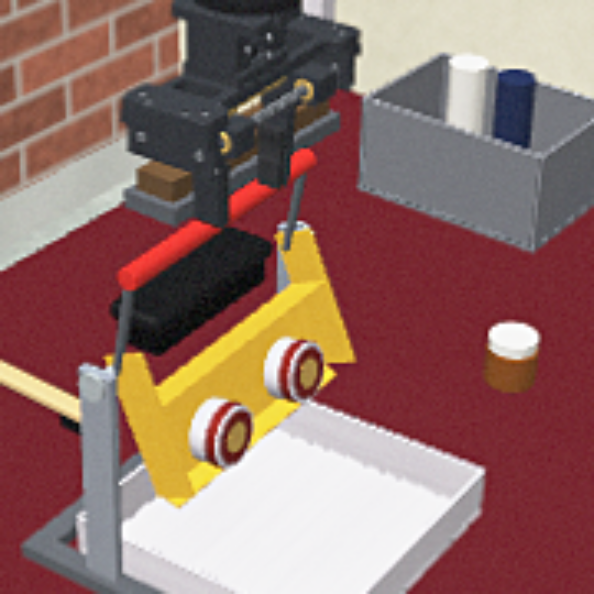

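The bucket is tipping and both tins are sliding out together. I'll back off towards the robot, close the fingers and wait.

>>> carry_out(plan="-3 2 0 0; -3 2.5 0 0; 0 0 0 0; 0 0 0 0; 0 0 0 0", hand=-1)

```text
time: 19.02
tool_pos: [0.4226, -0.0087, 0.3272]
tool_rot: [[0.998, 0.062, -0.0], [0.062, -0.998, 0.0], [-0.0, -0.0, -1.0]]
wrist_force: [-0.2, -0.5, 0.2]
width: 0.0115
```

>>> carry_out(plan="0 0 0 0; 0 0 0 0; 0 0 0 0; 0 0 0 0; 0 0 0 0")

```text
time: 19.65
tool_pos: [0.4222, -0.0095, 0.3275]
tool_rot: [[0.998, 0.061, -0.0], [0.061, -0.998, -0.0], [-0.0, 0.0, -1.0]]
wrist_force: [0.3, 0.9, 0.2]
width: 0.0005
```

>>> carry_out(plan="0 0 0 0; 0 0 0 0; 0 0 0 0; 0 0 0 0; 0 0 0 0")

```text
time: 20.27
tool_pos: [0.4222, -0.0094, 0.3276]
tool_rot: [[0.998, 0.061, 0.0], [0.061, -0.998, -0.0], [0.0, 0.0, -1.0]]
wrist_force: [0.6, -0.5, -0.4]
width: 0.0004
```

```bash
python3 -c "
from h import *
d(S(-.12,0,.258))
im=snap('side','s14.png');cv2.imwrite('pics/s14c.png',cv2.resize(im[120:340,210:410],None,fx=3,fy=2.7))
im=snap('top','t14.png');cv2.imwrite('pics/t14c.png',cv2.resize(im[160:340,190:370],None,fx=3.3,fy=3.3))
"
```

```text
t 20.27 p [ 0.4222 -0.0094  0.3276] w 0.0004 F [ 0.6 -0.5 -0.4] yaw 3.48 tilt [ 0. -0.]
[ 0.43221955 -0.01575557  0.258     ] tool cm [0.97 0.69 6.96]
```

View pics/s14c.png

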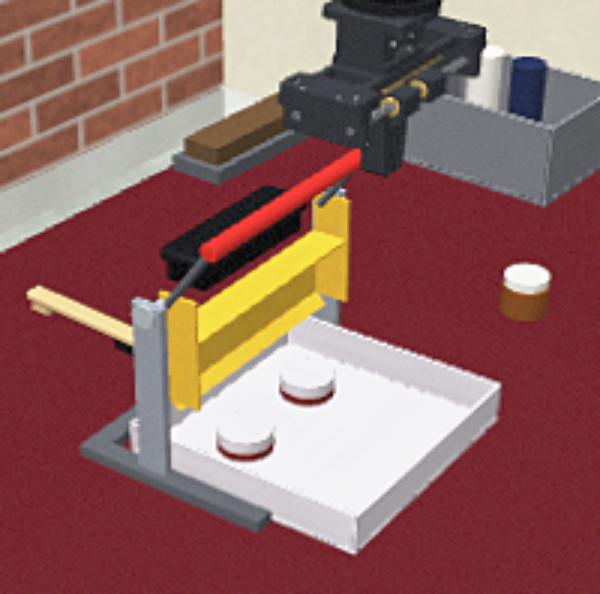

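View pics/t14c.png

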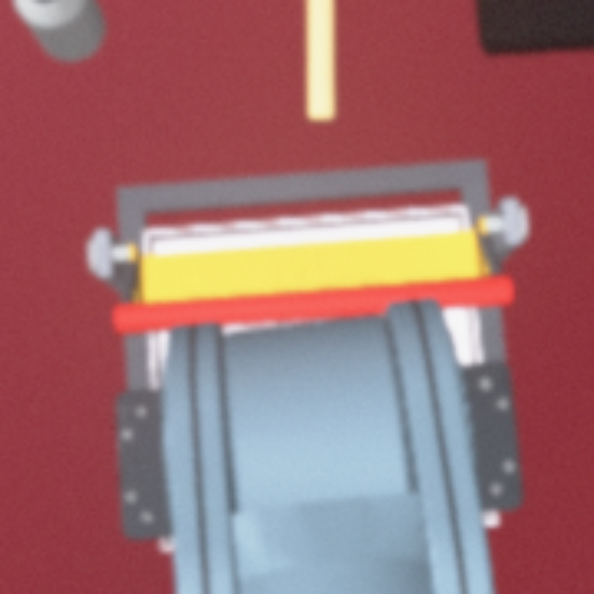

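Both tins lie flat in the tray (crop 307,380 and 245,437), and the bucket hangs empty and fully tipped. I'll lower the closed fingers in front of the bar.

>>> carry_out(plan="0 0.7 2 0; 0 0 3 0; 0 0 2 0; 0 0 0 0; 0 0 0 0")

```text
time: 21.0
tool_pos: [0.4231, -0.0164, 0.2583]
tool_rot: [[0.998, 0.061, 0.001], [0.061, -0.998, 0.0], [0.001, 0.0, -1.0]]
wrist_force: [0.4, 0.9, -0.1]
width: 0.0005
```

```bash
python3 -c "
from h import *
d(S(-.09,0,.256),S(0.0,0,.256),S(.04,0,.256))
im=snap('side','s15.png');cv2.imwrite('pics/s15c.png',cv2.resize(im[120:340,210:410],None,fx=3,fy=2.7))
"
```

```text
t 21.0 p [ 0.4231 -0.0164  0.2583] w 0.0005 F [ 0.4  0.9 -0.1] yaw 3.47 tilt [0.0011 0.0001]
[ 0.46216466 -0.01394168  0.256     ] tool cm [ 3.91 -0.01  0.24]
[ 0.552  -0.0085  0.256 ] tool cm [9.   0.   0.01]
[ 0.59192682 -0.00608148  0.256     ] tool cm [4. 0. 0.]
```

View pics/s15c.png

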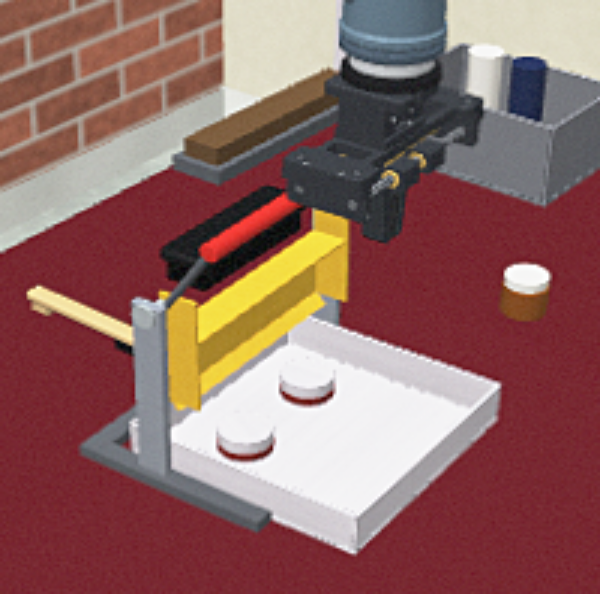

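>>> carry_out(plan="1.5 0 0 0; 1.5 0 0 0; 1 0 0 0; 0.8 0 0 0; 0.8 0 0 0")

```text
time: 21.68
tool_pos: [0.4789, -0.013, 0.2574]
tool_rot: [[0.998, 0.061, -0.0], [0.061, -0.998, -0.0], [-0.0, 0.0, -1.0]]
wrist_force: [0.2, 0.0, -0.9]
width: 0.0006
```

>>> carry_out(plan="0.8 0 0 0; 0.8 0 0 0; 0.8 0 0 0; 0.8 0 0 0; 0.8 0 0 0")

```text
time: 22.3
tool_pos: [0.5188, -0.0106, 0.2575]
tool_rot: [[0.998, 0.061, -0.0], [0.061, -0.998, -0.0], [-0.0, 0.0, -1.0]]
wrist_force: [-2.6, -1.2, 2.3]
width: 0.0003
```

```bash
python3 -c "
from h import *
d(S(.04,0,.256))
im=snap('side','s16.png');cv2.imwrite('pics/s16c.png',cv2.resize(im[120:340,210:410],None,fx=3,fy=2.7))
"
```

```text
t 22.3 p [ 0.5188 -0.0106  0.2575] w 0.0003 F [-2.6 -1.2  2.3] yaw 3.47 tilt [-0.0002 -0.0001]
[ 0.59192682 -0.00608148  0.256     ] tool cm [ 7.33 -0.01  0.15]
```

View pics/s16c.png

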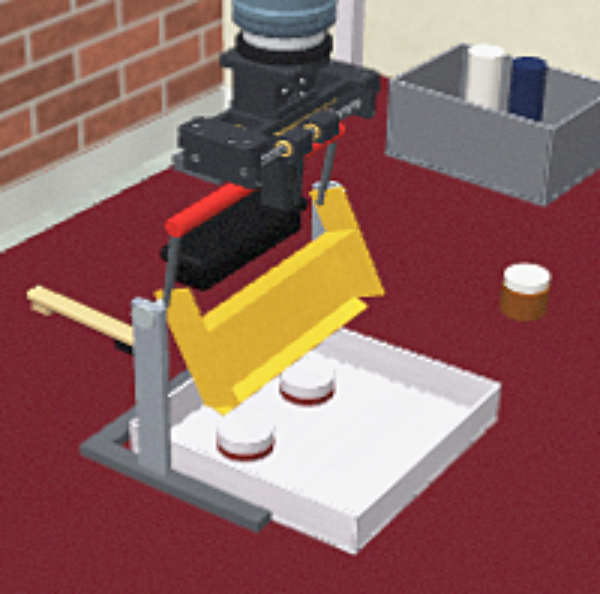

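The bar is turning over with about 3.5 N. I'll keep going.

>>> carry_out(plan="0.8 0 0 0; 0.8 0 0 0; 0.8 0 0 0; 0.8 0 0 0; 0.8 0 0 0")

```text
time: 22.98
tool_pos: [0.5587, -0.0082, 0.2572]
tool_rot: [[0.998, 0.061, -0.001], [0.061, -0.998, -0.0], [-0.001, -0.0, -1.0]]
wrist_force: [-1.3, -0.6, -1.3]
width: 0.0004
```

>>> carry_out(plan="0.7 0 0 0; 0.7 0 0.1 0; 0.6 0 0.1 0; 0.6 0 0.2 0; 0.5 0 0.2 0")

```text
time: 23.6
tool_pos: [0.59, -0.0063, 0.2516]
tool_rot: [[0.998, 0.061, 0.001], [0.061, -0.998, 0.0], [0.001, -0.0, -1.0]]
wrist_force: [0.2, 0.1, -0.2]
width: 0.0005
```

```bash
python3 -c "
from h import *
d(S(.04,0,.256))
im=snap('side','s17.png');cv2.imwrite('pics/s17c.png',cv2.resize(im[120:340,210:410],None,fx=3,fy=2.7))
"
```

```text
t 23.6 p [ 0.59   -0.0063  0.2516] w 0.0005 F [ 0.2  0.1 -0.2] yaw 3.47 tilt [0.0007 0.0001]
[ 0.59192682 -0.00608148  0.256     ] tool cm [ 0.2  -0.01 -0.44]
```

View pics/s17c.png

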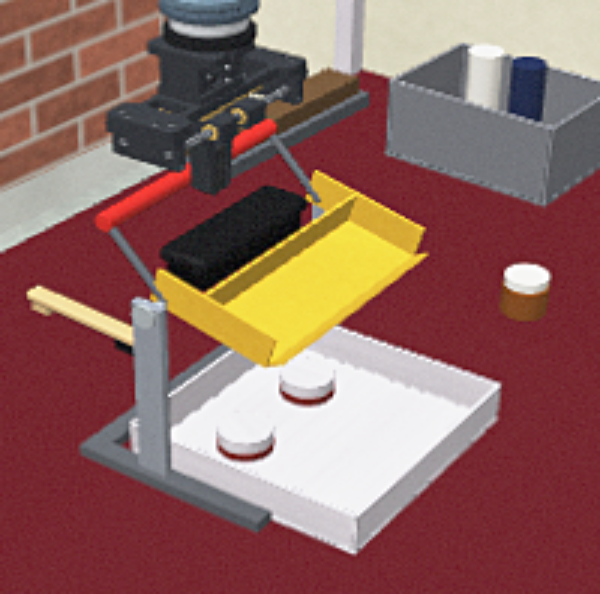

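The bucket is nearly upright and no longer touching the fingers. I'll withdraw back and up, then check.

>>> carry_out(plan="-1 0 0 0; -2 0 -1 0; -3 0 -4 0; -2 0 -5 0; 0 0 -4 0")

```text
time: 24.28
tool_pos: [0.5076, -0.0114, 0.3938]
tool_rot: [[0.998, 0.06, 0.001], [0.06, -0.998, -0.0], [0.001, 0.0, -1.0]]
wrist_force: [0.7, 0.6, -0.7]
width: 0.0005
```

>>> carry_out(plan="-4 3 0 0; -4 4 0 0; -4 4 0 0; 0 4 0 0; 0 0 0 0")

```text
time: 24.9
tool_pos: [0.3973, -0.1706, 0.3917]
tool_rot: [[0.998, 0.055, 0.001], [0.055, -0.998, -0.001], [0.0, 0.001, -1.0]]
wrist_force: [0.0, 0.9, -0.3]
width: 0.0006
```

>>> carry_out(plan="0 5 0 0; 0 5 0 0; 0 5 0 0; 0 5 0 0; 0 0 0 0")

```text
time: 25.52
tool_pos: [0.41, -0.3699, 0.3909]
tool_rot: [[0.998, 0.056, -0.001], [0.056, -0.998, -0.0], [-0.001, 0.0, -1.0]]
wrist_force: [-0.6, 1.3, -0.5]
width: 0.0001
```

>>> carry_out(plan="0 0 0 0; 0 0 0 0; 0 0 0 0; 0 0 0 0; 0 0 0 0")

```text
time: 26.15
tool_pos: [0.4109, -0.3676, 0.3917]
tool_rot: [[0.998, 0.061, 0.0], [0.061, -0.998, -0.0], [0.0, 0.0, -1.0]]
wrist_force: [-0.2, -0.7, -0.7]
width: 0.0002
```

```bash
python3 -c "
from h import *
d()
snap('side','s18.png')
snap('top','t18.png')
"
```

```text
t 26.15 p [ 0.4109 -0.3676  0.3917] w 0.0002 F [-0.2 -0.7 -0.7] yaw 3.48 tilt [ 0.0002 -0.0001]
```

View pics/s18.png

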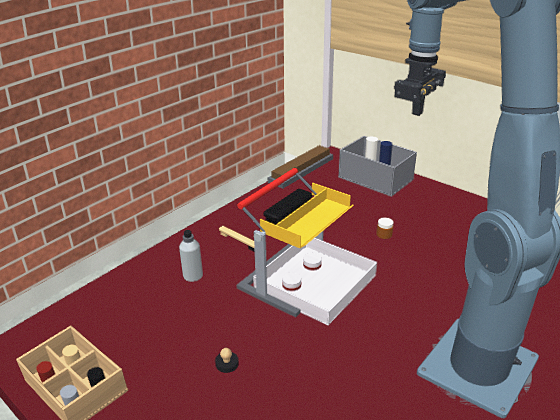

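View pics/t18.png

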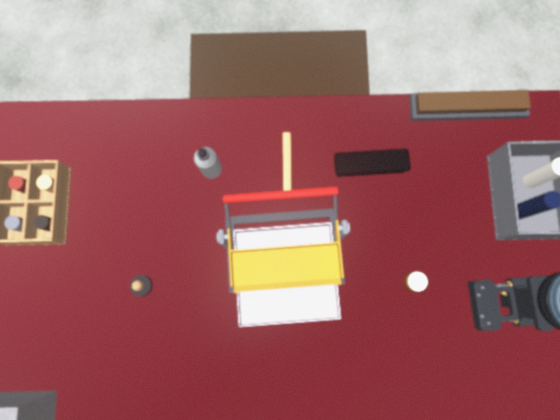

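The bucket is upright with its bar back at (224,199)–(338,190), the same as at the start. Both tins lie in the tray at (312,263) and (291,282) in the side view, the bystanders haven't moved, and the arm is clear. I'll hand the job in.

```bash
python3 -c "
from h import *
print(close_job())"
```

```text
the job is handed in; nothing more can be done
None
```

The job is done and handed in, after 26 s on the robot's clock. I set both tins in the bucket one at a time. It still stood with the first tin, and the second tipped it and dumped both into the tray. I then pushed the empty bucket back at its bar with about 3.5 N at the readings, and it settled upright on its own.

- **Last pictures:** the bucket is upright with its bar where it was at the start. Both tins lie flat, lids down, in the tray. The jar, applicator, brushes and dispenser are where they were, and the arm is well clear.
- **Checks that disagreed:** my first fit of the station was about 4 mm off sideways against the picture, so I corrected it before moving. Right after fast moves the arm was up to about 1 cm off target, so I let it settle and corrected before both grips and releases. No check failed at the end.

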